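Unlock the tea tin rack and find the fullest tin by weight

ROBOT

A 6-joint arm with a two-finger parallel gripper is mounted at the origin on a cart in front of the work surface, level with it; the furniture and walls round the work are solid. World frame = base frame: x ahead of the robot, y to its left, z up, the work surface at z = 0. Lengths are in mm, angles in rad, forces in N, time in s.
With the tool pointing down it reaches from about 150 to 775 mm from the base axis. Payload 6.1 kg.
Tool frame: the origin (TCP) lies between the finger pads; the fingertips stand 17 mm ahead of it and the grasp point (between the pads) lies 2 mm behind it (ctrl.tcp_to_tips is the distance from the TCP to the fingertips, in mm); z points along the fingers, y is the line along which they close (so a half turn about z gives the same grasp; the last joint's range is limited). The gripper opens to 85 mm and grips with 20 to 120 N. Pads are 22 mm wide; open, the fingers measure 114 mm over their backs; the gripper's body (76 mm by 85 mm) begins 54 mm behind the grasp point. The pads swing forward as they close: fully open they stand 13 mm farther back than shut.
Start: joints at [-1.101, 0.126, -0.04, 1.405, 0, 1.571], TCP at [237.663, -468.108, 248.295] pointing down, gripper open.
Joint ranges: [-2.72, 2.72], [-0.95, 1.95], [-1.27, 1.35], [-1.78, 2.02], [-1.46, 1.47], [-3.14, 3.14]. Speed limits (rad/s): [2.39, 2.39, 3.01, 3.14, 3.14, 3.14].

INTERFACE

Orientations are given as a unit quaternion [w, x, y, z].
In Python, from cell import status, grab_frame, camera_info, ctrl, models gives the robot as it stands.
- The arm moves only by the tool apply_moves, never from a script. Its argument "series" is a list that holds one entry, the list of rows, each a list of 6 numbers: the shift along the world's x, y, z in units of 150 mm (1.0 is 150 mm), then the turn, a rotation vector about the world's x, y, z in units of 6 degrees (1.0 is 6 degrees). A call has 1 to 20 rows; each row shifts and turns the commanded pose from where the row before left it; what a row does not reach is not made up. A row lasts 1/12 s, in which the tool goes at most 41.7 mm and 7.16 degrees, less where a joint would pass 70% of its speed; a pose out of reach is approached as far as the arm can. A call with a number of a shift or a turn outside -1 to 1 is refused whole. A call with a gripper value outside its range is refused whole. "gripper" is the opening, from -1 (shut) to 1 (fully open), set as the call begins (left out, the last holds). The fingers move at their own pace and stop on an object; "newtons" is the grip in N (left out, the last holds). Time passes only in rows, so rows that do not move let the fingers close. It gives the time, the measured TCP pose, the force, the opening and the grip force at its end, in the units of the state.
- status.get_obs(): the state, without advancing time (a new reading comes with each control period).
- grab_frame(name): name is "scene" or "top" or "wrist"; returns the picture (400x640x3 uint8, blue, green, red); there is no depth.
- camera_info(name): a dict with "camera_matrix" (3x3 intrinsics, pixels), "R" (3x3) and "t" (3): a world point X has camera coordinates R X + t. Camera axes: x right, y down, z forward; pixel columns grow to the right and rows downward; lengths in mm; the calibration is good to about 2 mm. The wrist camera is an equidistant fisheye: a pixel r from the principal point sees the ray r / f radians off the axis. A picture is of the moment at which its call begins: read the wrist's pose just before it. camera_info takes no time and is no camera call; for the wrist camera it gives the pose at the moment of the call.
- ctrl.finish_job(): hands the job in; it is judged then, once.
Trained networks look in the newest picture that a camera, given by its name, has taken for a name from the list of things; names that differ only in an ending like _2 or _b are one class to them, and where a whole thing is asked for, a point or a joint stands for the part that bears it (a point fixed in the world has none). Each returns a list of dicts, best first, with "conf" (0 to 1); they miss things now and then, are a little off and sometimes report something else, mostly with a low value. They report only what shows in the picture. A call takes as long as a camera call. They do not tell look-alikes from the thing itself.
- models.spot_in(camera, target): "location" ([row, column] in pixels, amid what is visible of it).
- models.cut_out(camera, target): "pixels" (400x640 bool, what is visible of it) and "location" ([row, column] in pixels, amid what is visible of it).
- models.mark_of(camera, target): "location" ([row, column] in pixels: a listed point, or the origin of a listed thing).
The state is a dict: "time": time; "joints": joint angles; "joint_velocities": joint speeds; "joint_efforts": joint torques, N m; "position": TCP position; "orientation": TCP orientation; "contact_force": force on the tool from outside, world axes, zero at the start; "moment": the same for the moment, N m; "opening": finger opening in mm; "finger_force": force on a finger pad.
Only numpy, scipy, OpenCV 4.12 (cv2) and the standard library are available. Lean on these libraries where they do the work, as an engineer would, in place of code of your own. Each camera call takes 0.05 s, during which the arm holds its last target. There are 200 camera calls.

TASK

The three tea tins are still locked in their travel rack by the rod across their lids: draw the rod out to the left by its handle, lay it in the two open saddles along the front of the rack with its handle on the left, and let go of it. Then heft all three tins one at a time, from left to right, lifting each clear out of its pocket and setting the lighter ones back upright in their pockets, to find the heaviest. Finish holding that heaviest tin up still and upright in the gripper, its underside higher than the tops of the rack's ends, with the other two seated in their pockets, the rod in its saddles, and the things around the rack not disturbed.

Things in the scene. Friction and masses are not known exactly. Their poses are not given: they have to be found in the camera images.
- rack: fixed wooden rack, 160 deep (x) x 244 long (y) x 142 mm high. Origin: centre of underside, on the worktop; x to the back, y to the left, z up. Base board top at z = 22. End boards 12 thick at y = +-116; in each an upright 56 wide at x = 0 with a 14 mm bore along y, centre z = 122, and lower down in front an open saddle. Fixed 10 mm dowel behind the tins at x = 58, z = 56.
- rod: loose aluminium retaining rod, 10 mm thick, 80 g, along its own y; at the start through both bores, 3 mm above the lids, at rack x = 0, y = 0, z = 120 mm. Origin: on its axis, 135 mm from its plain right end. Round dark wooden handle 22 thick, 46 long at the left end. It must go 260 mm to the left before the plain end leaves the left end board.
- rod_handle (a point): middle of the rod's wooden handle, on its axis, 151 mm in +y from the rod's origin; at the start 29 mm left of the left end board
- saddle_left (a point): floor of the V notch in the left end board's front: rack x = -52, y = 116, z = 50 mm. Open upward, 12 mm thick in y, about 27 mm wide at its mouth (z = 68), 12 at its floor. A rod lying in it has its axis about 5 mm higher than this point.
- saddle_right (a point): floor of the same notch in the right end board: rack x = -52, y = -116, z = 50 mm
- pocket_left (a point): centre of the floor of the left pocket: round, 60 mm wide, 10 mm deep, floor at rack x = 0, y = 70, z = 12 mm
- pocket_middle (a point): centre of the floor of the middle pocket: round, 60 mm wide, 10 mm deep, floor at rack x = 0, y = 0, z = 12 mm
- pocket_right (a point): centre of the floor of the right pocket: round, 60 mm wide, 10 mm deep, floor at rack x = 0, y = -70, z = 12 mm
- tin_left: the left (+y) of three identical closed steel tins in a row: round, upright, 100 mm tall, body 52 mm across; tight lid 53 mm across, the top 28 mm, does not come off. Origin: centre of underside, z up. 0.25 to 0.8 kg; one of the three, any, is at least 0.15 kg heavier than the other two, which only feel can tell. Grip by the lid from above, fingers in front and behind.
- tin_middle: the middle (y = 0) of three identical closed steel tins in a row: round, upright, 100 mm tall, body 52 mm across; tight lid 53 mm across, the top 28 mm, does not come off. Origin: centre of underside, z up. 0.25 to 0.8 kg; one of the three, any, is at least 0.15 kg heavier than the other two, which only feel can tell. Grip by the lid from above, fingers in front and behind.
- tin_right: the right (-y) of three identical closed steel tins in a row: round, upright, 100 mm tall, body 52 mm across; tight lid 53 mm across, the top 28 mm, does not come off. Origin: centre of underside, z up. 0.25 to 0.8 kg; one of the three, any, is at least 0.15 kg heavier than the other two, which only feel can tell. Grip by the lid from above, fingers in front and behind.
- mug: bystander: a plain cream mug, 78 mm wide, 101 mm tall, to the right of the rack; origin under its centre. Leave it alone.
- striped_mug: bystander: a striped mug, 85 mm wide, 95 mm tall, behind the plain mug; origin under its centre. Leave it alone.
- lemon: bystander: a lemon, 78x55x56 mm, behind the rack; origin under its centre. Leave it alone.
- teaspoon: bystander: a teaspoon, 130 mm long, lying flat near the front edge of the worktop; origin under its centre. Leave it alone.
- tea_box: bystander: a dark blue cardboard tea box, 63x141x110 mm, standing behind the rack; origin under its centre. Leave it alone.
Things that resemble listed ones, but are neither listed nor needed, are in the scene too. Leave any purple look-alike of the tin_right alone.

How it is judged (in metres and radians):
On the way, in this order (a step that is already met when the one before it is completed fails the run):
1. the retaining rod lies in both front saddles, handle to the left, let go (x of rod in the frame of rack between -0.062 and -0.042 m and z of rod in the frame of rack between 0.048 and 0.064 m and y of rod in the frame of rack between -0.02 and 0.02 m and angle between the y axis of rod and the y axis of rack, either way round below 0.05 rad and contact force between the fingers and rod below 0.1 N and y of rod_handle in the frame of rack above 0.12 m), for 0.2 s.
2. the left tin is lifted clear of its pocket by the gripper (z of tin_left in the frame of rack above 0.025 m and contact force between the fingers and tin_left above 2 N and contact force between tin_left and rack below 0.1 N), for 0.2 s.
3. the middle tin is lifted clear of its pocket by the gripper (z of tin_middle in the frame of rack above 0.025 m and contact force between the fingers and tin_middle above 2 N and contact force between tin_middle and rack below 0.1 N), for 0.2 s.
4. the right tin is lifted clear of its pocket by the gripper (z of tin_right in the frame of rack above 0.025 m and contact force between the fingers and tin_right above 2 N and contact force between tin_right and rack below 0.1 N), for 0.2 s.
At the end, for the whole second after the job is handed in: Heaviest tin held still and upright (0.25 rad), underside over 142 mm above the worktop, clear of the rack; the two lighter tins (under 4.7 N each on the rack) let go, upright on pocket floors (4 mm); the rod let go in both saddles (x within 10 mm, along within 20 mm, 0.05 rad), handle left (all of step 1 and ((z of tin_left in the frame of rack above 0.142 m and contact force between the fingers and tin_left above 2 N and contact force between tin_left and rack below 0.1 N and angle between tin_left's own z axis and vertical below 0.25 rad and linear speed of tin_left below 0.03 m/s and z of tin_middle in the frame of rack between 0.008 and 0.016 m and angle between each of tin_middle, tin_right's own z axis and vertical below 0.06 rad and contact force between tin_middle and rack between 1.5 and 4.7 N and contact force between the fingers and tin_middle below 0.1 N and z of tin_right in the frame of rack between 0.008 and 0.016 m and contact force between tin_right and rack between 1.5 and 4.7 N and contact force between the fingers and tin_right below 0.1 N) or (z of tin_middle in the frame of rack above 0.142 m and contact force between the fingers and tin_middle above 2 N and contact force between tin_middle and rack below 0.1 N and angle between tin_middle's own z axis and vertical below 0.25 rad and linear speed of tin_middle below 0.03 m/s and z of tin_left in the frame of rack between 0.008 and 0.016 m and angle between each of tin_left, tin_right's own z axis and vertical below 0.06 rad and contact force between tin_left and rack between 1.5 and 4.7 N and contact force between the fingers and tin_left below 0.1 N and z of tin_right in the frame of rack between 0.008 and 0.016 m and contact force between tin_right and rack between 1.5 and 4.7 N and contact force between the fingers and tin_right below 0.1 N) or (z of tin_right in the frame of rack above 0.142 m and contact force between the fingers and tin_right above 2 N and contact force between tin_right and rack below 0.1 N and angle between tin_right's own z axis and vertical below 0.25 rad and linear speed of tin_right below 0.03 m/s and z of tin_left in the frame of rack between 0.008 and 0.016 m and angle between each of tin_left, tin_middle's own z axis and vertical below 0.06 rad and contact force between tin_left and rack between 1.5 and 4.7 N and contact force between the fingers and tin_left below 0.1 N and z of tin_middle in the frame of rack between 0.008 and 0.016 m and contact force between tin_middle and rack between 1.5 and 4.7 N and contact force between the fingers and tin_middle below 0.1 N))); the arm keeps its last pose, push and grip.
It fails at once if the mug is pushed more than 3 cm from its place (distance of mug from where it was at the start of the episode above 0.03 m).
It fails at once if the striped mug is pushed more than 3 cm from its place (distance of striped_mug from where it was at the start of the episode above 0.03 m).
It fails at once if the lemon is pushed more than 3 cm from its place (distance of lemon from where it was at the start of the episode above 0.03 m).
It fails at once if the teaspoon is pushed more than 3 cm from its place (distance of teaspoon from where it was at the start of the episode above 0.03 m).
It fails at once if the tea box is pushed more than 3 cm from its place (distance of tea_box from where it was at the start of the episode above 0.03 m).
It also fails if it takes over 72 s, if anything falls off the work surface, if the arm or the gripper's body presses on something with over 40 N, if the wrist force passes 120 N, or if a joint passes its speed limit or range.

## Working session

There is one attempt and no reset: what is moved stays moved. The work goes in short steps, Python scripts to look and compute and a tool call to move; the robot and the scene stay as the last step left them, time stands still between calls to the robot, and variables do not carry over. Pictures are saved under pics/ and viewed, at most 10 in all, crops included, and the job is handed in when it is done.

Besides the shell and the picture viewer there is one more tool, called after "Call:" as name(argument=value, ...) on one line, values as JSON. apply_moves: Moves the arm, as the interface text tells. Its arguments: {"type":"object","properties":{"series":{"type":"array","items":{"type":"array","items":{"type":"array","items":{"type":"number"}}}},"gripper":{"type":"number"},"newtons":{"type":"number"}},"required":["series"]}

```bash
mkdir -p pics; ls
cat > h.py <<'E'
import numpy as np,cv2
from cell import status,grab_frame,camera_info,ctrl,models
def ray(cam,rc,info=None):
    c=info or camera_info(cam);K=np.array(c["camera_matrix"]);R=np.array(c["R"]);t=np.array(c["t"]).ravel()
    x=(rc[1]-K[0,2])/K[0,0];y=(rc[0]-K[1,2])/K[1,1]
    if cam=="wrist":
        r=np.hypot(x,y);d=np.array([x/r*np.sin(r),y/r*np.sin(r),np.cos(r)]) if r>0 else np.array([0,0,1.])
    else: d=np.array([x,y,1.])
    d=R.T@d
    return -R.T@t,d/np.linalg.norm(d)
def tri(rays):
    A=np.zeros((3,3));b=np.zeros(3)
    for o,d in rays:
        P=np.eye(3)-np.outer(d,d);A+=P;b+=P@o
    X=np.linalg.solve(A,b)
    return X,[float(np.linalg.norm((np.eye(3)-np.outer(d,d))@(X-o))) for o,d in rays]
def atz(r,z): o,d=r;return o+d*(z-o[2])/d[2]
E
cat > a.py <<'E'
from h import *
np.set_printoptions(precision=1,suppress=True)
o=status.get_obs();print({k:np.round(o[k],3) for k in("time","position","orientation","contact_force","opening")})
for c in("scene","top"): cv2.imwrite(f"pics/{c}0.png",grab_frame(c))
for n in["rack","rod","rod_handle","saddle_left","saddle_right","pocket_left","pocket_middle","pocket_right","tin_left","tin_middle","tin_right","mug","striped_mug","lemon","teaspoon","tea_box"]:
    R=[]
    for c in("scene","top"):
        m=models.mark_of(c,n);
        print(n,c,[(np.round(q["location"]).tolist(),round(q["conf"],2)) for q in m[:4]])
        if m:R.append(ray(c,m[0]["location"]))
    if len(R)==2:print("   ",*tri(R))
E
python3 a.py
```

```text
pics
{'time': np.float64(0.0), 'position': array([ 237.5, -467.8,  247.5]), 'orientation': array([-0. ,  1. ,  0.2, -0. ]), 'contact_force': array([ 0.4,  0.6, -0.4]), 'opening': np.float64(85.92)}
rack scene [([252.0, 311.0], 0.71), ([269.0, 290.0], 0.66)]
rack top [([223.0, 298.0], 0.91), ([148.0, 314.0], 0.64)]
    [ 532.7 -101.    -6.8] [5.01764029589145, 5.017640295891325]
rod scene [([216.0, 310.0], 0.55)]
rod top [([223.0, 296.0], 0.57)]
    [ 530.6 -103.3  120.8] [1.1132312555622732, 1.113231255562279]
rod_handle scene [([269.0, 264.0], 0.56), ([285.0, 294.0], 0.16)]
rod_handle top []
saddle_left scene [([285.0, 297.0], 0.66)]
saddle_left top [([244.0, 246.0], 0.74)]
    [492.3  12.5  41.4] [1.6855246186026365, 1.6855246186027013]
saddle_right scene [([216.0, 355.0], 0.76)]
saddle_right top [([254.0, 348.0], 0.96), ([252.0, 431.0], 0.58)]
    [ 467.9 -209.5   49.7] [0.04099654900592578, 0.040996549005993206]
pocket_left scene [([267.0, 291.0], 0.75), ([230.0, 324.0], 0.38)]
pocket_left top [([221.0, 269.0], 0.63), ([254.0, 346.0], 0.19)]
    [540.  -33.5   9.7] [0.53943663122
[... 1079 characters left out ...]
104780001468, 2.3961104780001365]
striped_mug scene [([168.0, 324.0], 0.97)]
striped_mug top [([181.0, 420.0], 0.7)]
    [ 637.4 -376.    -3.9] [4.528680924249691, 4.528680924249977]
lemon scene [([262.0, 205.0], 0.82)]
lemon top [([141.0, 235.0], 0.76), ([222.0, 299.0], 0.68), ([219.0, 220.0], 0.21)]
    [726.8  47.   -4.6] [4.180674726492803, 4.180674726492585]
teaspoon scene [([261.0, 382.0], 0.78)]
teaspoon top [([296.0, 323.0], 0.81)]
    [ 372.1 -155.4    0.7] [0.8840558396423144, 0.8840558396423187]
tea_box scene [([209.0, 253.0], 0.66), ([167.0, 325.0], 0.23)]
tea_box top [([148.0, 315.0], 0.91), ([218.0, 220.0], 0.6)]
    [ 713.5 -136.     7.2] [4.819116567652112, 4.819116567651873]
```

View pics/scene0.png

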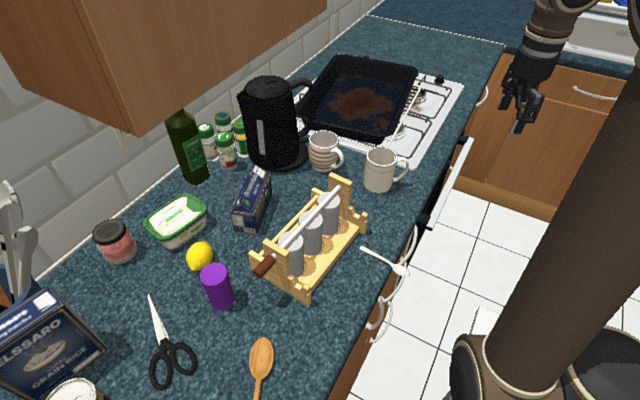

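View pics/top0.png

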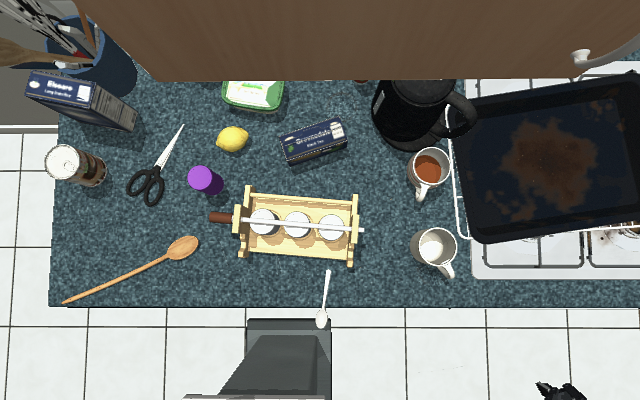

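The scene picture shows the rack with its handle at about (269,264) and the purple look-alike at (287,217). In the top picture the handle is at about (218,220) and the purple tin at (180,206). I'll now fit the rack pose to all the points.

```bash
cat > fit.py <<'E'
from h import *
from scipy.optimize import least_squares
np.set_printoptions(precision=2,suppress=True)
obs=[]
P={"rack":(0,0,0),"rod":(0,0,120),"sl":(-52,116,50),"sr":(-52,-116,50),"pl":(0,70,12),"pm":(0,0,12),"pr":(0,-70,12),"tl":(0,70,12),"tm":(0,0,12),"tr":(0,-70,12),"h":(0,151,120)}
S={"rack":(252,311),"rod":(216,310),"sl":(285,297),"sr":(216,355),"pl":(267,291),"pm":(246,313),"pr":(229,327),"tl":(269,294),"tm":(249,312),"tr":(227,324),"h":(269,264)}
T={"rack":(223,298),"rod":(223,296),"sl":(244,246),"sr":(254,348),"pl":(221,269),"pm":(226,296),"pr":(230,332),"tl":(220,270),"tm":(227,301),"tr":(227,331),"h":(218,220)}
def proj(c,X):
    I=camera_info(c);q=np.array(I["R"])@X+np.array(I["t"]).ravel();u=np.array(I["camera_matrix"])@q;return np.array([u[1],u[0]])/u[2]
def w(p,X):
    c,s=np.cos(p[2]),np.sin(p[2]);return np.array([p[0]+c*X[0]-s*X[1],p[1]+s*X[0]+c*X[1],p[3]+X[2]])
def f(p): return np.concatenate([proj(c,w(p,P[k]))-D[k] for c,D in(("scene",S),("top",T)) for k in D])
r=least_squares(f,[530,-102,-.1,0],loss="soft_l1");p=r.x;print(p)
e=f(p).reshape(-1,2);print(e)
for k in P:print(k,w(p,P[k]))
print("handle tri",tri([ray("scene",S["h"]),ray("top",T["h"])]))
for a in((287,217),):print("purple",atz(ray("top",(180,202)),100),atz(ray("scene",(305,222)),0))
I=camera_info("wrist");print(I["camera_matrix"],I["R"],I["t"])
print(status.get_obs()["orientation"])
E
python3 fit.py
```

```text
[ 530.68 -103.45   -0.09   -5.35]
[[-1.51 -0.93]
 [ 1.29 -0.38]
 [ 1.11  0.74]
 [-0.31  0.82]
 [ 1.35  0.89]
 [ 1.46 -2.97]
 [-0.64 -0.38]
 [-0.65 -2.11]
 [-1.54 -1.97]
 [ 1.36  2.62]
 [-2.47 -0.3 ]
 [ 2.95  2.26]
 [ 0.44  0.24]
 [ 0.3  -2.68]
 [-0.32  2.11]
 [ 2.08  0.21]
 [-0.27  3.9 ]
 [-1.61 -1.27]
 [ 3.08 -0.79]
 [-1.27 -1.1 ]
 [ 1.39 -0.27]
 [-0.98  1.7 ]]
rack [ 530.68 -103.45   -5.35]
rod [ 530.68 -103.45  114.65]
sl [489.08  16.67  44.65]
sr [ 468.68 -214.43   44.65]
pl [536.84 -33.73   6.65]
pm [ 530.68 -103.45    6.65]
pr [ 524.52 -173.18    6.65]
tl [536.84 -33.73   6.65]
tm [ 530.68 -103.45    6.65]
tr [ 524.52 -173.18    6.65]
h [543.96  46.96 114.65]
handle tri (array([541.62,  50.56, 112.84]), [0.5461817259149667, 0.5461817259150917])
purple [621.76  93.37 100.  ] [618.05 111.56   0.  ]
[[309.71   0.   315.88]
 [  0.   309.71 201.99]
 [  0.     0.     1.  ]] [[ 0.45 -0.89 -0.  ]
 [-0.85 -0.43  0.29]
 [-0.26 -0.13 -0.96]] [-524.05  -37.86  379.23]
[-0.    0.97  0.23  0.  ]
```

Call:
apply_moves(series=[[[0.1,0.18,0.04,0,0,0.65],[0.1,0.18,0.04,0,0,0.65],[0.1,0.18,0.04,0,0,0.65],[0.1,0.18,0.04,0,0,0.65],[0.1,0.18,0.04,0,0,0.65],[0.1,0.18,0.04,0,0,0.65],[0.1,0.18,0.04,0,0,0.65],[0.1,0.18,0.04,0,0,0.65],[0.1,0.18,0.04,0,0,0.65],[0.1,0.18,0.04,0,0,0.65],[0.1,0.18,0.04,0,0,0.65],[0.1,0.18,0.04,0,0,0.65],[0.1,0.18,0.04,0,0,0.65],[0.1,0.18,0.04,0,0,0.65],[0.1,0.18,0.04,0,0,0.65],[0,0,0,0,0,0]]], gripper=1, newtons=80)

```text
time: 3.03
position: [464.8, -59.5, 338.8]
orientation: [0.0, 0.732, 0.681, 0.001]
contact_force: [-1.3, -0.0, -0.3]
opening: 85.6
finger_force: 0.0
```

```bash
cat > w.py <<'E'
import sys,pickle
from h import *
np.set_printoptions(precision=1,suppress=True)
tag=sys.argv[1]
I=camera_info("wrist");cv2.imwrite(f"pics/w{tag}.png",grab_frame("wrist"))
D={}
H={"rod":120,"rod_handle":120,"saddle_left":50,"saddle_right":50,"pocket_left":12,"pocket_middle":12,"pocket_right":12,"tin_left":12,"tin_middle":12,"tin_right":12}
for n in sys.argv[2:] or H:
    m=models.mark_of("wrist",n)
    for q in m[:2]:print(n,np.round(q["location"],1),round(q["conf"],2),atz(ray("wrist",q["location"],I),H.get(n,0)))
    if m:D[n]=[ray("wrist",q["location"],I) for q in m[:2]]
pickle.dump(D,open(f"w{tag}.pkl","wb"))
E
python3 w.py 1
```

```text
rod [205.5 368.8] 0.56 [524.4 -97.5 120. ]
rod [141.2 361.8] 0.35 [518.9 -21.5 120. ]
rod_handle [ 79.2 379.9] 0.81 [543.3  47.5 120. ]
saddle_left [110.2 326.8] 0.69 [484.5  15.5  50. ]
saddle_right [262.8 325.6] 0.75 [ 468.7 -206.2   50. ]
saddle_right [138.9 360.4] 0.37 [527.1 -25.7  50. ]
pocket_left [142.8 361.7] 0.81 [534.  -35.3  12. ]
pocket_middle [189.5 358.8] 0.76 [ 526.7 -106.    12. ]
pocket_right [227.6 356.3] 0.91 [ 520.8 -167.8   12. ]
tin_left [139.9 364.5] 0.91 [538.4 -31.2  12. ]
tin_middle [188.2 360.2] 0.66 [ 528.9 -104.1   12. ]
tin_right [ 53.9 414.6] 0.84 [622.5  96.6  12. ]
tin_right [232. 358.] 0.66 [ 523.3 -175.5   12. ]
```

View pics/w1.png

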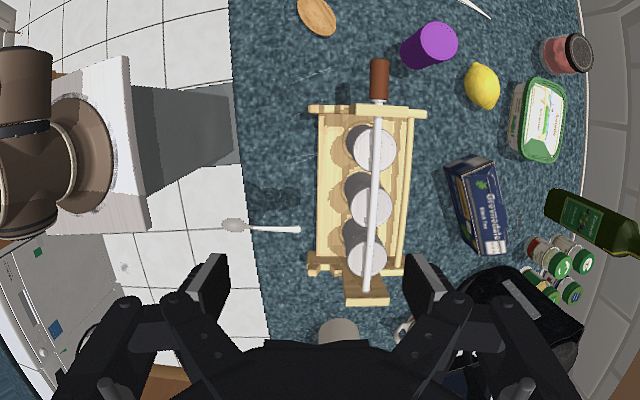

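The wrist picture shows the rod along the rack, with its handle at about (80,380) and its plain end at about (290,366). The purple tin stands apart at (46,430). I'll move closer to the handle for a second view.

Call:
apply_moves(series=[[[0.08,0.03,-0.08,0,0,0],[0.08,0.03,-0.08,0,0,0],[0.08,0.03,-0.08,0,0,0],[0.08,0.03,-0.08,0,0,-0.1],[0.08,0.03,-0.08,0,0,0],[0.08,0.03,-0.08,0,0,0],[0,0,0,0,0,0],[0,0,0,0,0,0]]])

```text
time: 4.25
position: [534.7, -35.8, 264.9]
orientation: [-0.001, 0.738, 0.675, -0.001]
contact_force: [-0.8, -0.1, -0.0]
opening: 85.5
finger_force: 0.0
```

```bash
python3 w.py 2
cat > m.py <<'E'
from h import *
import pickle
from scipy.optimize import least_squares
np.set_printoptions(precision=2,suppress=True)
A,B=[pickle.load(open(f"w{i}.pkl","rb")) for i in(1,2)]
for n in A:
    if n in B:
        best=min(((tri([a,b])) for a in A[n] for b in B[n]),key=lambda r:sum(r[1]));print(n,best[0],np.array(best[1]))
P={"rod":(0,0,120),"saddle_left":(-52,116,50),"saddle_right":(-52,-116,50),"pocket_left":(0,70,12),"pocket_middle":(0,0,12),"pocket_right":(0,-70,12),"rod_handle":(0,151,120)}
for a,b in(("tin_left","pocket_left"),("tin_middle","pocket_middle"),("tin_right","pocket_right")):P[a]=P[b]
def w(p,X):
    c,s=np.cos(p[2]),np.sin(p[2]);return np.array([p[0]+c*X[0]-s*X[1],p[1]+s*X[0]+c*X[1],p[3]+X[2]])
def f(p,free=True):
    if not free:p=[*p,0]
    r=[]
    for D in(A,B):
        for n in D:
            if n in P:
                X=w(p,P[n]);r.append(min((np.cross(d,X-o) for o,d in D[n]),key=np.linalg.norm))
    return np.concatenate(r)
print(least_squares(f,[530,-102,-.09,0],loss="soft_l1",f_scale=3).x)
p=least_squares(f,[530,-102,-.09],loss="soft_l1",f_scale=3,args=(False,)).x;print(p,np.round(np.linalg.norm(f(p,False).reshape(-1,3),axis=1),1))
for n in P:print(n,w([*p,0],P[n]))
E
python3 m.py
```

```text
rod [259.  313.8] 0.86 [ 526.  -100.7  120. ]
rod_handle [103.5 317.9] 0.91 [542.8  45.  120. ]
saddle_left [137.4 267.7] 0.61 [484.7  15.   50. ]
saddle_right [309.3 278.7] 0.72 [ 467.4 -210.5   50. ]
pocket_left [270.1 313.8] 0.73 [ 518.1 -173.8   12. ]
pocket_right [258.8 315.3] 0.57 [ 521.8 -156.2   12. ]
tin_left [168.2 320. ] 0.77 [538.9 -32.2  12. ]
tin_middle [223.5 316.3] 0.88 [ 527.8 -104.7   12. ]
tin_right [271.8 316.7] 0.69 [ 521.9 -176.9   12. ]
tin_right [ 60.2 380.5] 0.57 [623.9  96.5  12. ]
rod [525.1  -98.04 122.37] [1.66 1.66]
rod_handle [542.42  45.92 125.69] [1.13 1.13]
saddle_left [484.62  15.21  50.13] [0.26 0.26]
saddle_right [ 469.46 -200.63   62.14] [1.08 1.08]
pocket_left [515.86 -14.97 276.21] [20.99 20.99]
pocket_right [ 522.18 -177.27  -21.08] [4.18 4.18]
tin_left [538.6  -31.68  12.29] [0.57 0.57]
tin_middle [ 528.04 -102.48   18.06] [0.07 0.07]
tin_right [ 522.33 -171.88   20.76] [0.06 0.06]
[ 528.14 -103.8    -0.09   -2.97]
[ 528.06 -103.23   -0.09] [  6.5   1.9   2.4   7.6   1.8   3.1   4.9   4.7   1.2   2.7   3.1   2.6
   2.6   3.1 123.   14.9   4.8   1.4   3.4]
rod [ 528.06 -103.23  120.  ]
saddle_left [486.51  16.91  50.  ]
saddle_right [ 466.02 -214.18   50.  ]
pocket_left [534.24 -33.5   12.  ]
pocket_middle [ 528.06 -103.23   12.  ]
pocket_right [ 521.88 -172.96   12.  ]
rod_handle [541.39  47.18 120.  ]
tin_left [534.24 -33.5   12.  ]
tin_middle [ 528.06 -103.23   12.  ]
tin_right [ 521.88 -172.96   12.  ]
```

View pics/w2.png

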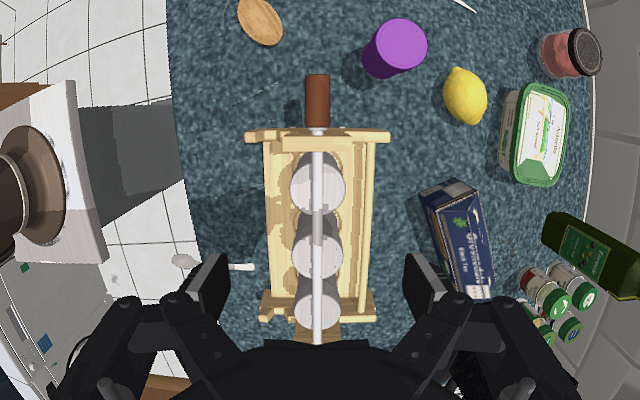

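The wrist picture shows the handle at about (100,317) and the rod running straight down column 317. I'll fit its line from the mask.

```bash
cat > line.py <<'E'
from h import *
np.set_printoptions(precision=4,suppress=True)
I=camera_info("wrist");im=grab_frame("wrist")
for n in("rod","tin_left","tin_middle","tin_right"):
    for q in models.cut_out("wrist",n)[:1]:
        m=q["pixels"];ys,xs=np.nonzero(m)
        print(n,q["conf"],m.sum(),ys.min(),ys.max(),xs.min(),xs.max())
        if n=="rod":
            pts=[]
            for y in range(ys.min(),ys.max()+1,4):
                x=xs[ys==y]
                if len(x):pts.append(atz(ray("wrist",(y,x.mean()),I),120)[:2].tolist()+[len(x)])
            pts=np.array(pts);k=np.polyfit(pts[:,1],pts[:,0],1);
            res=pts[:,0]-np.polyval(k,pts[:,1]);g=abs(res)<2;k=np.polyfit(pts[g,1],pts[g,0],1);print("dx/dy",k,"x at y=47:",np.polyval(k,47),"x at -103:",np.polyval(k,-103),g.mean())
            print(pts[[0,-1]])
hsv=cv2.cvtColor(im,cv2.COLOR_BGR2HSV);print([hsv[r,317].tolist() for r in range(60,140,6)])
for r in(80,100,120):print(r,"brown cols",[c for c in range(290,345) if hsv[r,c,0]<15 and hsv[r,c,1]>120])
print([r for r in range(60,140) if hsv[r,317,0]<12 and hsv[r,317,1]>130])
for r in (75,129):print(atz(ray("wrist",(r,317.5),I),120))
E
python3 line.py
```

```text
rod 0.91 3288 74 344 304 328
dx/dy [  0.0869 537.872 ] x at y=47: 541.9563462482191 x at -103: 528.9212948288408 1.0
[[ 544.8239   70.5879   17.    ]
 [ 518.9416 -212.3699    8.    ]]
tin_left 0.58 2153 150 214 288 344
tin_middle 0.98 2084 212 275 292 343
tin_right 0.78 2866 18 78 360 425
[[98, 64, 100], [100, 67, 103], [100, 71, 111], [10, 144, 126], [10, 143, 128], [9, 145, 127], [9, 145, 128], [9, 145, 128], [10, 148, 129], [10, 147, 128], [10, 145, 127], [7, 68, 127], [113, 8, 241], [20, 80, 229]]
80 brown cols [305, 306, 307, 308, 309, 310, 311, 312, 313, 314, 315, 316, 317, 318, 319, 320, 321, 322, 323, 324, 325, 326, 327, 328]
100 brown cols [305, 306, 307, 308, 309, 310, 311, 312, 313, 314, 315, 316, 317, 318, 319, 320, 321, 322, 323, 324, 325, 326, 327, 328]
120 brown cols [305, 306, 307, 308, 309, 310, 311, 312, 313, 314, 315, 316, 317, 318, 319, 320, 321, 322, 323, 324, 325, 326, 327, 328]
[74, 75, 76, 77, 78, 79, 80, 81, 82, 83, 84, 85, 86, 87, 88, 89, 90, 91, 92, 93, 94, 95, 96, 97, 98, 99, 100, 101, 102, 103, 104, 105, 106, 107, 108, 109, 110, 111, 112, 113, 114, 115, 116, 117, 118, 119, 120, 121, 122, 123, 124, 125]
[545.172   69.6621 120.    ]
[540.895   22.2398 120.    ]
```

Call:
apply_moves(series=[[[0.01,0.118,-0.1,-0.66,0.06,0],[0.01,0.118,-0.1,-0.66,0.06,0],[0.01,0.118,-0.1,-0.66,0.06,0],[0.01,0.118,-0.1,-0.66,0.06,0],[0.01,0.118,-0.1,-0.66,0.06,0],[0,0,0,0,0,0],[0,0,0,0,0,0]]])

```text
time: 5.63
position: [541.7, 54.0, 189.6]
orientation: [0.116, 0.726, 0.666, -0.129]
contact_force: [0.3, 0.4, 0.4]
opening: 85.3
finger_force: 0.0
```

Call:
apply_moves(series=[[[0.001,-0.002,-0.095,0,0,0],[0.001,-0.002,-0.095,0,0,0],[0.001,-0.002,-0.095,0,0,0],[0.001,-0.002,-0.095,0,0,0],[0.001,-0.002,-0.095,0,0,0],[0,0,0,0,0,0],[0,0,0,0,0,0]]])

```text
time: 6.22
position: [542.8, 49.8, 120.6]
orientation: [0.116, 0.728, 0.664, -0.127]
contact_force: [0.1, -0.6, 1.5]
opening: 84.9
finger_force: 0.0
```

Call:
apply_moves(series=[[[0,0,0,0,0,0],[0,0,0,0,0,0],[0,0,0,0,0,0],[0,0,0,0,0,0],[0,0,0,0,0,0],[0,0,0,0,0,0],[0,0,0,0,0,0],[0,0,0,0,0,0],[0,0,0,0,0,0],[0,0,0,0,0,0],[0,0,0,0,0,0],[0,0,0,0,0,0]]], gripper=-1, newtons=70)

```text
time: 7.22
position: [543.1, 51.0, 120.3]
orientation: [0.117, 0.727, 0.664, -0.127]
contact_force: [0.7, 0.1, 4.5]
opening: 20.0
finger_force: 68.2
```

Call:
apply_moves(series=[[[0,0,0.01,0,0,0],[0,0,0,0,0,0],[0.0053,0.061,0,0,0,0],[0.0053,0.061,0,0,0,0],[0.0053,0.061,0,0,0,0],[0.0053,0.061,0,0,0,0],[0,0,0,0,0,0]]])

```text
time: 7.8
position: [546.3, 89.6, 121.1]
orientation: [0.116, 0.727, 0.665, -0.127]
contact_force: [-0.6, 0.2, -1.3]
opening: 20.0
finger_force: 68.5
```

Call:
apply_moves(series=[[[0.01,0.115,0,0,0,0],[0.01,0.115,0,0,0,0],[0.01,0.115,0,0,0,0],[0.01,0.115,0,0,0,0],[0.01,0.115,0,0,0,0],[0.01,0.115,0,0,0,0],[0.01,0.115,0,0,0,0],[0.01,0.115,0,0,0,0],[0,0,0,0,0,0]]])

```text
time: 8.55
position: [558.2, 228.4, 120.9]
orientation: [0.116, 0.726, 0.665, -0.127]
contact_force: [-0.7, -0.6, -0.1]
opening: 19.8
finger_force: 68.4
```

Call:
apply_moves(series=[[[0.01,0.115,0,0,0,0],[0.01,0.115,0,0,0,0],[0.01,0.115,0,0,0,0],[0.01,0.115,0,0,0,0],[0.01,0.115,0,0,0,0],[0.01,0.115,0,0,0,0],[0.01,0.115,0,0,0,0],[0,0,0,0,0,0],[0,0,0,0,0,0]]])

```text
time: 9.3
position: [568.5, 346.5, 120.9]
orientation: [0.117, 0.727, 0.665, -0.128]
contact_force: [-0.1, 0.2, 0.4]
opening: 19.8
finger_force: 68.6
```

```bash
cat > r.py <<'E'
import sys
from h import *
np.set_printoptions(precision=2,suppress=True)
o=status.get_obs();print(o["time"],o["position"],o["contact_force"],o["opening"],o["finger_force"])
import os
print(len(os.listdir("pics")))
im=grab_frame("scene");cv2.imwrite("pics/s1.png",cv2.resize(im[150:350,180:460],None,fx=2.5,fy=2.5))
E
python3 r.py
```

```text
9.3 [568.5  346.54 120.91] [-0.15  0.22  0.43] 19.75340155796739 68.55252742767334
4
```

View pics/s1.png

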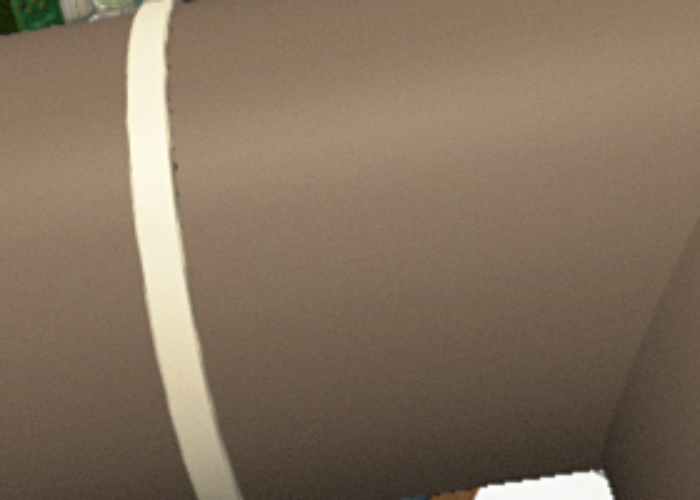

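The arm blocks the scene view, showing only its brown link. The displacement of 297 mm does show that the rod is clear. Next I'll move it forward and down, then look with the wrist camera.

Call:
apply_moves(series=[[[-0.087,0.0075,0,0,0,0],[-0.087,0.0075,0,0,0,0],[-0.087,0.0075,-0.05,0,0,0],[-0.087,0.0075,-0.05,0,0,0],[0,0,-0.05,0,0,0],[0,0,-0.05,0,0,0],[0,0,0,0,0,0],[0,0,0,0,0,0]]])

```text
time: 10.02
position: [516.9, 350.0, 91.1]
orientation: [0.116, 0.727, 0.664, -0.128]
contact_force: [-0.1, 0.2, -0.3]
opening: 19.9
finger_force: 68.6
```

```bash
cat > r2.py <<'E'
import sys
from h import *
np.set_printoptions(precision=1,suppress=True)
im=grab_frame("wrist");I=camera_info("wrist");cv2.imwrite("pics/w3.png",im)
for c in("wrist","top","scene"):
    if c!="wrist":grab_frame(c)
    for q in models.cut_out(c,"rod")[:1]:
        m=q["pixels"];ys,xs=np.nonzero(m);print(c,q["conf"],m.sum(),ys.min(),ys.max(),xs.min(),xs.max())
        np.save(f"rod_{c}.npy",m)
    print(c,[(q["location"],q["conf"]) for q in models.mark_of(c,"rod_handle")[:2]])
E
python3 r2.py
```

```text
wrist 0.59 3906 233 343 292 341
wrist [([280.4, 320.4], 0.65)]
top 0.56 889 226 245 68 217
top [([234.9, 79.8], 0.67), ([246.2, 244.0], 0.64)]
scene []
```

View pics/w3.png

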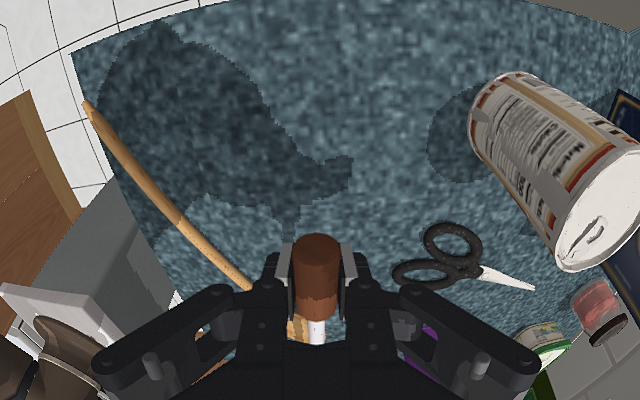

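The wrist picture shows the handle held straight between the pads: its end face at about (252,317), and the rod appearing at (320–343,317). I'll check the pitch.

```bash
cat > p.py <<'E'
from h import *
np.set_printoptions(precision=1,suppress=True)
def proj(c,X):
    I=camera_info(c);q=np.array(I["R"])@X+np.array(I["t"]).ravel();K=np.array(I["camera_matrix"])
    if c=="wrist":
        r=np.hypot(*q[:2]);th=np.arctan2(r,q[2]);q=np.array([q[0]/r*th,q[1]/r*th,1])
    u=K@(q/q[2]);return u[[1,0]]
im=cv2.imread("pics/w3.png");print([im[r,317].tolist() for r in range(226,348,4)])
T=np.array(status.get_obs()["position"]);v=np.array([.0867,.9962,0]);z=np.array([0,0,1.])
m=np.load("rod_top.npy");ys,xs=np.nonzero(m);print("top tip",[(x,ys[xs==x].mean()) for x in(217,216,210,200,180,160)], "left",[(x,ys[xs==x].mean()) for x in (68,70,80)])
# rod: grip point at rod y=154.9 on axis; grip centre ~TCP
for a in(-6,-3,0,3,6):
    s=np.deg2rad(a);d=np.cos(s)*v+np.sin(s)*z;n=-np.sin(s)*v+np.cos(s)*z   # a>0: left end up (=right end droops)
    g=lambda y,h:T+d*(y-154.9)+n*h
    print(a,"face top",proj("wrist",g(174,11)),"face bot",proj("wrist",g(174,-11)),"inner top",proj("wrist",g(128,11)),"inner axis",proj("wrist",g(128,5)),"TIP top",proj("top",g(-135,5)))
E
python3 p.py
```

```text
[[93, 87, 70], [128, 120, 98], [19, 31, 56], [26, 34, 59], [27, 37, 61], [27, 37, 62], [28, 39, 64], [25, 36, 59], [29, 39, 62], [33, 43, 68], [37, 51, 84], [37, 53, 90], [40, 54, 89], [36, 51, 88], [40, 53, 88], [39, 53, 89], [35, 51, 88], [38, 53, 89], [38, 52, 88], [56, 80, 131], [56, 79, 130], [55, 80, 130], [56, 80, 130], [58, 81, 130], [201, 198, 202], [238, 233, 232], [238, 233, 232], [238, 233, 232], [238, 233, 232], [240, 235, 234], [15, 12, 12]]
top tip [(217, np.float64(242.5)), (216, np.float64(243.0)), (210, np.float64(242.5)), (200, np.float64(241.5)), (180, np.float64(240.0)), (160, np.float64(238.0))] left [(68, np.float64(230.5)), (70, np.float64(230.0)), (80, np.float64(231.0))]
-6 face top [262.  316.4] face bot [230.  316.4] inner top [329.1 316.6] inner axis [319.8 316.6] TIP top [243.1 210.9]
-3 face top [264.7 316.4] face bot [230.4 316.4] inner top [327.4 316.6] inner axis [318.  316.6] TIP top [243.2 213.7]
0 face top [267.5 316.4] face bot [230.8 316.4] inner top [325.7 316.6] inner axis [316.  316.6] TIP top [243.2 216.1]
3 face top [270.4 316.4] face bot [231.4 316.4] inner top [323.9 316.6] inner axis [314.  316.6] TIP top [243.2 218. ]
6 face top [273.2 316.4] face bot [232.2 316.4] inner top [322.  316.6] inner axis [311.9 316.6] TIP top [243.2 219.4]
```

Call:
apply_moves(series=[[[-0.0123,-0.138,0,0,0,0],[-0.0123,-0.138,0,0,0,0],[-0.0123,-0.138,0,0,0,0],[-0.0123,-0.138,0,0,0,0],[-0.0123,-0.138,0,0,0,0],[-0.0123,-0.138,0,0,0,0],[0,0,0,0,0,0]]])

```text
time: 11.05
position: [504.7, 223.5, 92.1]
orientation: [0.117, 0.728, 0.663, -0.128]
contact_force: [1.1, -0.0, -1.9]
opening: 19.7
finger_force: 68.6
```

Call:
apply_moves(series=[[[-0.0123,-0.138,0,0,0,0],[-0.0123,-0.138,0,0,0,0],[-0.0123,-0.138,0,0,0,0],[-0.0123,-0.138,0,0,0,0],[-0.0123,-0.138,0,0,0,0],[-0.0123,-0.138,0,0,0,0],[-0.0123,-0.138,0,0,0,0],[-0.0123,-0.138,0,0,0,0],[0,0,0,0,0,0],[0,0,0,0,0,0]]])

```text
time: 11.88
position: [490.6, 60.6, 91.9]
orientation: [0.116, 0.728, 0.664, -0.127]
contact_force: [-1.5, 0.2, -0.9]
opening: 19.7
finger_force: 68.6
```

```bash
cat > r3.py <<'E'
from h import *
np.set_printoptions(precision=1,suppress=True)
p=np.array(status.get_obs()["position"]);r=p[:2]-[528.9,-103.3];print("TCP rack u,v",r@[.9962,-.0867],r@[.0867,.9962],p)
for c in("scene","top"):
    im=grab_frame(c);cv2.imwrite(f"pics/{c}3.png",im)
    for n in("rod","saddle_left","saddle_right","rod_handle"):print(c,n,[(np.round(q["location"]),round(q["conf"],2)) for q in models.mark_of(c,n)[:2]])
a=cv2.imread("pics/scene3.png")[140:340,200:460];b=cv2.imread("pics/top3.png")[160:300,180:400]
cv2.imwrite("pics/c3.png",np.vstack([cv2.resize(a,(400,308)),cv2.resize(b,(400,255))]))
E
python3 r3.py
```

```text
TCP rack u,v -52.37525570173298 159.94827847808887 [490.6  60.6  91.9]
scene rod [(array([238., 331.]), 0.61)]
scene saddle_left [(array([284., 297.]), 0.62), (array([245., 313.]), 0.28)]
scene saddle_right [(array([213., 355.]), 0.58)]
scene rod_handle [(array([290., 284.]), 0.84)]
top rod [(array([247., 295.]), 0.68), (array([221., 268.]), 0.19)]
top saddle_left [(array([246., 246.]), 0.56)]
top saddle_right [(array([251., 350.]), 0.83)]
top rod_handle [(array([243., 217.]), 0.84), (array([231., 331.]), 0.31)]
```

View pics/c3.png

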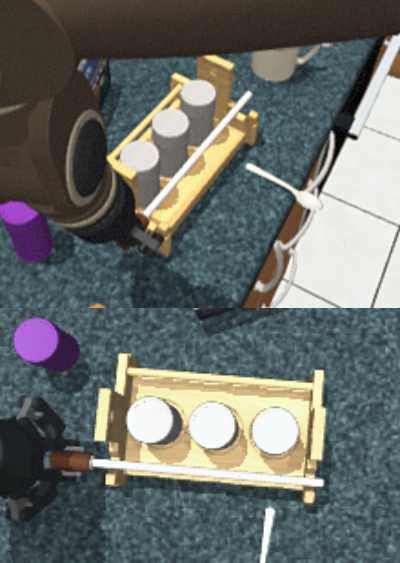

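The crops show the rod lying above both front saddles. Its handle is at about (60,460) in the lower crop and its plain end is just past the right board at (322,482). I'll lower it now.

Call:
apply_moves(series=[[[0,0,-0.05,0,0,0],[0,0,-0.05,0,0,0],[0,0,-0.05,0,0,0],[0,0,-0.03,0,0,0],[0,0,-0.02,0,0,0],[0,0,0,0,0,0]]])

```text
time: 12.88
position: [490.0, 60.7, 60.5]
orientation: [0.116, 0.727, 0.664, -0.128]
contact_force: [0.3, -0.1, -0.9]
opening: 19.6
finger_force: 68.6
```

Call:
apply_moves(series=[[[0,0,-0.01,0,0,0],[0,0,-0.01,0,0,0],[0,0,-0.01,0,0,0],[0,0,0,0,0,0],[0,0,0,0,0,0]]])

```text
time: 13.3
position: [490.6, 61.0, 57.1]
orientation: [0.116, 0.727, 0.664, -0.127]
contact_force: [-0.6, 0.0, -0.4]
opening: 20.1
finger_force: 68.6
```

Call:
apply_moves(series=[[[0,0,-0.01,0,0,0],[0,0,-0.01,0,0,0],[0,0,0,0,0,0],[0,0,0,0,0,0]]])

```text
time: 13.63
position: [490.9, 61.0, 54.8]
orientation: [0.117, 0.727, 0.664, -0.127]
contact_force: [-1.0, 2.1, 5.4]
opening: 20.1
finger_force: 69.1
```

Call:
apply_moves(series=[[[0,0,0,0,0,0],[0,0,0,0,0,0],[0,0,0,0,0,0],[0,0,0,0,0,0],[0,0,0,0,0,0],[0,0,0,0,0,0]]], gripper=-0.3)

```text
time: 14.13
position: [490.5, 60.9, 53.9]
orientation: [0.116, 0.727, 0.664, -0.128]
contact_force: [-0.6, 0.1, -0.7]
opening: 30.1
finger_force: 0.0
```

Call:
apply_moves(series=[[[0,0,0,0,0,0],[0,0,0,0,0,0],[0,0,0,0,0,0],[0.004,0.045,0.125,0,0,0],[0.004,0.045,0.125,0,0,0],[0.004,0.045,0.125,0,0,0],[0.004,0.045,0.125,0,0,0],[0.004,0.045,0.125,0,0,0],[0,0,0.2,0,0,0],[0,0,0.2,0.66,-0.06,0],[0,0,0.2,0.66,-0.06,0],[0,0,0,0.66,-0.06,0],[0,0,0,0.66,-0.06,0],[0,0,0,0.66,-0.06,0],[0,0,0,0,0,0]]], gripper=1)

```text
time: 15.38
position: [493.5, 93.3, 238.7]
orientation: [0.0, 0.739, 0.673, 0.001]
contact_force: [0.5, -0.5, -0.2]
opening: 85.5
finger_force: 0.0
```

```bash
cat > r4.py <<'E'
from h import *
from scipy.optimize import least_squares
np.set_printoptions(precision=2,suppress=True)
o=status.get_obs();print(o["position"],o["contact_force"],o["orientation"])
U=np.array([.9962,-.0867,0]);V=np.array([.0867,.9962,0]);O=np.array([528.9,-103.3,0])
R=lambda X:np.array([(X-O)@U,(X-O)@V,X[2]])
for n in("rod","rod_handle"):
    rs=[]
    for c in("scene","top"):
        grab_frame(c);m=models.mark_of(c,n);print(n,c,[(np.round(q["location"]),round(q["conf"],2)) for q in m[:2]])
        if m:
            rs.append(ray(c,m[0]["location"]));print("  rack at z55",R(atz(rs[-1],55)))
    if len(rs)==2:X,e=tri(rs);print("  tri",R(X),e)
m=models.cut_out("top","rod")[0]["pixels"];ys,xs=np.nonzero(m)
p=np.array([R(atz(ray("top",(ys[xs==x].mean(),x)),55)) for x in range(xs.min(),xs.max()+1,3)]);k=np.polyfit(p[:,1],p[:,0],1);print("x(y)",k,p[[0,-1]])
I=camera_info("wrist");im=grab_frame("wrist");cv2.imwrite("pics/w5.png",im)
for n in("tin_left","tin_middle","tin_right"):
    for q in models.cut_out("wrist",n)[:2]:
        m=(q["pixels"]&(im.min(2)>185)).astype(np.uint8);ys,xs=np.nonzero(m)
        if len(ys)>50:
            b,=[cv2.minEnclosingCircle(np.c_[xs,ys].astype(np.float32))];print(n,q["conf"],len(ys),b,R(atz(ray("wrist",(b[0][1],b[0][0]),I),112)))
E
python3 r4.py
```

```text
[493.55  93.27 238.7 ] [ 0.47 -0.48 -0.23] [0.   0.74 0.67 0.  ]
rod scene [(array([247., 329.]), 0.59), (array([252., 312.]), 0.5)]
  rack at z55 [-52.85   4.01  55.  ]
rod top [(array([247., 295.]), 0.56), (array([255., 431.]), 0.26)]
  rack at z55 [-46.51   2.65  55.  ]
  tri [-48.72   1.87  49.78] [2.433545608525784, 2.4335456085259985]
rod_handle scene [(array([301., 287.]), 0.81)]
  rack at z55 [-57.09 159.72  55.  ]
rod_handle top [(array([244., 222.]), 0.76)]
  rack at z55 [-53.8  159.93  55.  ]
  tri [-55.07 159.63  53.07] [1.4492033328910516, 1.44920333289111]
x(y) [  0.   -51.63] [[ -52.86  181.51   55.  ]
 [ -50.8  -127.97   55.  ]]
tin_left 0.58 1308 ((367.7772216796875, 315.9306945800781), 24.539714813232422) [ -0.54  72.24 112.  ]
```

View pics/w5.png

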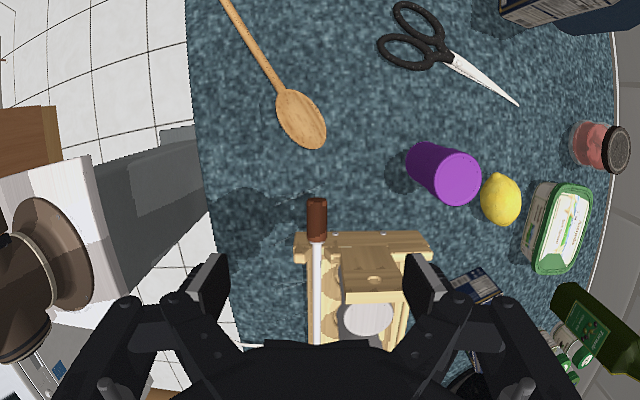

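The wrist picture shows the rod in the front saddles with its handle at about (218,317) on the left, and the left tin's lid at (316,368). The rod measures rack x = -52, y ≈ +5, parallel to the rack. Now the left tin.

Call:
apply_moves(series=[[[0.046,-0.141,-0.05,0,0,0],[0.046,-0.141,-0.05,0,0,0],[0.046,-0.141,-0.05,0,0,0],[0.046,-0.141,-0.05,0,0,0],[0.046,-0.141,-0.05,0,0,0],[0.046,-0.141,-0.05,0,0,0],[0,0,0,0,0,0],[0,0,0,0,0,0]]])

```text
time: 16.7
position: [534.8, -33.0, 192.2]
orientation: [-0.001, 0.739, 0.674, -0.0]
contact_force: [-0.7, -0.2, -0.1]
opening: 85.5
finger_force: 0.0
```

```bash
cat > g.py <<'E'
from h import *
np.set_printoptions(precision=2,suppress=True)
import sys
v=float(sys.argv[1]);p=np.array(status.get_obs()["position"]);G=np.array([528.9+.0867*v,-103.3+.9962*v,95.]);print(p,"units",(G-p)/150)
I=camera_info("wrist");im=grab_frame("wrist")
U=np.array([.9962,-.0867,0]);V=np.array([.0867,.9962,0]);O=np.array([528.9,-103.3,0])
for n in("tin_left","tin_middle","tin_right"):
    for q in models.cut_out("wrist",n)[:2]:
        m=(q["pixels"]&(im.min(2)>185)).astype(np.uint8);ys,xs=np.nonzero(m)
        if len(ys)>50:
            b=cv2.minEnclosingCircle(np.c_[xs,ys].astype(np.float32));X=atz(ray("wrist",(b[0][1],b[0][0]),I),112)-O;print(n,q["conf"],len(ys),b,X@U,X@V)
E
python3 g.py 70
```

```text
[534.77 -33.   192.15] units [ 0.   -0.   -0.65]
tin_left 0.57 2325 ((317.0, 215.5), 35.28820037841797) 0.04671796705497067 72.95548411780155
tin_middle 0.62 2498 ((317.3860168457031, 299.8678894042969), 30.99869155883789) 0.06931678144511912 1.3957210265999733
tin_right 0.65 95 ((201.0, 295.5), 43.02625274658203) -97.15691611514305 1.6844679482454563
```

Call:
apply_moves(series=[[[0,0,-0.13,0,0,0],[0,0,-0.13,0,0,0],[0,0,-0.13,0,0,0],[0,0,-0.12,0,0,0],[0,0,-0.08,0,0,0],[0,0,-0.05,0,0,0],[0,0,0,0,0,0],[0,0,0,0,0,0]]])

```text
time: 17.57
position: [535.0, -31.7, 97.2]
orientation: [0.0, 0.738, 0.675, 0.0]
contact_force: [0.5, 0.0, 0.9]
opening: 85.2
finger_force: 0.0
```

Call:
apply_moves(series=[[[0,0,0,0,0,0],[0,0,0,0,0,0],[0,0,0,0,0,0],[0,0,0,0,0,0],[0,0,0,0,0,0],[0,0,0,0,0,0],[0,0,0,0,0,0],[0,0,0,0,0,0]]], gripper=-1, newtons=80)

```text
time: 18.23
position: [535.9, -32.3, 98.3]
orientation: [0.001, 0.738, 0.674, 0.001]
contact_force: [-0.6, 0.3, 4.9]
opening: 50.7
finger_force: 84.2
```

Gripped. Lift 45 mm and weigh.

Call:
apply_moves(series=[[[0,0,0.03,0,0,0],[0,0,0.05,0,0,0],[0,0,0.06,0,0,0],[0,0,0.06,0,0,0],[0,0,0.06,0,0,0],[0,0,0.04,0,0,0],[0,0,0,0,0,0],[0,0,0,0,0,0],[0,0,0,0,0,0],[0,0,0,0,0,0],[0,0,0,0,0,0],[0,0,0,0,0,0]]])

```text
time: 19.23
position: [534.7, -32.2, 141.3]
orientation: [-0.0, 0.738, 0.674, -0.0]
contact_force: [-0.0, 1.1, -3.1]
opening: 50.9
finger_force: 83.8
```

Call:
apply_moves(series=[[[0,0,0,0,0,0]]])

```text
time: 19.32
position: [534.8, -32.2, 141.5]
orientation: [-0.0, 0.738, 0.674, -0.0]
contact_force: [0.4, 0.4, -2.8]
opening: 51.0
finger_force: 83.8
```

Call:
apply_moves(series=[[[0,0,0,0,0,0]]])

```text
time: 19.4
position: [534.9, -32.2, 141.6]
orientation: [-0.0, 0.738, 0.674, -0.0]
contact_force: [0.0, 0.5, -2.8]
opening: 51.4
finger_force: 83.8
```

Call:
apply_moves(series=[[[0,0,0,0,0,0]]])

```text
time: 19.48
position: [534.9, -32.2, 141.7]
orientation: [-0.0, 0.738, 0.674, -0.0]
contact_force: [-1.0, -0.2, -3.4]
opening: 50.7
finger_force: 83.8
```

Call:
apply_moves(series=[[[0,0,-0.06,0,0,0],[0,0,-0.06,0,0,0],[0,0,-0.06,0,0,0],[0,0,-0.05,0,0,0],[0,0,-0.03,0,0,0],[0,0,-0.02,0,0,0],[0,0,-0.01,0,0,0],[0,0,0,0,0,0],[0,0,0,0,0,0]]])

```text
time: 20.23
position: [535.3, -32.2, 98.5]
orientation: [0.0, 0.738, 0.674, 0.0]
contact_force: [-0.4, -0.2, -2.8]
opening: 51.2
finger_force: 84.2
```

Call:
apply_moves(series=[[[0,0,-0.01,0,0,0],[0,0,-0.006,0,0,0],[0,0,0,0,0,0],[0,0,0,0,0,0]]])

```text
time: 20.57
position: [535.4, -32.2, 98.2]
orientation: [0.001, 0.738, 0.674, 0.001]
contact_force: [-6.0, 1.0, 13.1]
opening: 51.5
finger_force: 85.6
```

Call:
apply_moves(series=[[[0,0,0,0,0,0],[0,0,0,0,0,0],[0,0,0,0,0,0],[0,0,0,0,0,0],[0,0,0,0,0,0],[0,0,0,0,0,0],[0,0,0.08,0,0,0],[0,0,0.15,0,0,0],[0,0,0.15,0,0,0],[0,0,0.15,0,0,0],[0,0,0.12,0,0,0],[0,0,0,0,0,0],[0,0,0,0,0,0]]], gripper=1)

```text
time: 21.65
position: [535.7, -32.2, 194.2]
orientation: [0.001, 0.738, 0.674, 0.001]
contact_force: [-0.6, -0.5, -0.9]
opening: 85.5
finger_force: 0.0
```

```bash
python3 g.py 0.5
```

```text
[535.66 -32.23 194.21] units [-0.04 -0.47 -0.66]
tin_left 0.89 2276 ((316.0, 216.5), 35.089271545410156) 0.4132237698458677 72.32479249319064
tin_middle 0.57 2455 ((315.69671630859375, 298.5), 30.798460006713867) -0.05575124793187965 2.167831948913344
```

Call:
apply_moves(series=[[[-0.014,-0.155,0,0,0,0],[-0.014,-0.155,0,0,0,0],[-0.014,-0.155,0,0,0,0],[0,0,-0.1,0,0,0],[0,0,-0.13,0,0,0],[0,0,-0.13,0,0,0],[0,0,-0.13,0,0,0],[0,0,-0.1,0,0,0],[0,0,-0.06,0,0,0],[0,0,0,0,0,0],[0,0,0,0,0,0]]])

```text
time: 22.77
position: [528.3, -101.9, 95.4]
orientation: [-0.001, 0.738, 0.674, -0.0]
contact_force: [-0.2, -0.2, -0.1]
opening: 85.0
finger_force: 0.0
```

Call:
apply_moves(series=[[[0,0,0,0,0,0],[0,0,0,0,0,0],[0,0,0,0,0,0],[0,0,0,0,0,0],[0,0,0,0,0,0],[0,0,0,0,0,0],[0,0,0,0,0,0],[0,0,0,0,0,0]]], gripper=-1)

```text
time: 23.43
position: [529.7, -102.1, 97.4]
orientation: [0.001, 0.738, 0.674, 0.001]
contact_force: [-0.5, 0.3, 6.1]
opening: 51.1
finger_force: 84.0
```

Call:
apply_moves(series=[[[0,0,0.03,0,0,0],[0,0,0.05,0,0,0],[0,0,0.06,0,0,0],[0,0,0.06,0,0,0],[0,0,0.06,0,0,0],[0,0,0.04,0,0,0],[0,0,0,0,0,0],[0,0,0,0,0,0],[0,0,0,0,0,0],[0,0,0,0,0,0],[0,0,0,0,0,0],[0,0,0,0,0,0]]])

```text
time: 24.43
position: [528.4, -101.9, 140.4]
orientation: [-0.0, 0.738, 0.674, -0.0]
contact_force: [0.1, 0.5, -4.2]
opening: 51.4
finger_force: 83.7
```

Call:
apply_moves(series=[[[0,0,0,0,0,0]]])

```text
time: 24.52
position: [528.5, -101.9, 140.6]
orientation: [-0.0, 0.738, 0.674, -0.0]
contact_force: [0.2, -0.4, -3.4]
opening: 51.6
finger_force: 83.7
```

Call:
apply_moves(series=[[[0,0,0,0,0,0]]])

```text
time: 24.6
position: [528.6, -102.0, 140.7]
orientation: [-0.0, 0.738, 0.674, -0.0]
contact_force: [-0.6, -0.5, -3.7]
opening: 50.9
finger_force: 83.7
```

Call:
apply_moves(series=[[[0,0,-0.06,0,0,0],[0,0,-0.06,0,0,0],[0,0,-0.06,0,0,0],[0,0,-0.05,0,0,0],[0,0,-0.03,0,0,0],[0,0,-0.02,0,0,0],[0,0,-0.016,0,0,0],[0,0,0,0,0,0],[0,0,0,0,0,0]]])

```text
time: 25.35
position: [528.1, -101.9, 97.4]
orientation: [-0.0, 0.738, 0.674, -0.0]
contact_force: [-5.3, 1.2, 5.1]
opening: 51.4
finger_force: 84.4
```

Call:
apply_moves(series=[[[0,0,0,0,0,0],[0,0,0,0,0,0],[0,0,0,0,0,0],[0,0,0,0,0,0],[0,0,0,0,0,0],[0,0,0,0,0,0],[0,0,0.08,0,0,0],[0,0,0.15,0,0,0],[0,0,0.15,0,0,0],[0,0,0.15,0,0,0],[0,0,0.12,0,0,0],[0,0,0,0,0,0],[0,0,0,0,0,0]]], gripper=1)

```text
time: 26.43
position: [529.4, -102.1, 194.9]
orientation: [0.001, 0.738, 0.674, 0.001]
contact_force: [-0.5, 0.7, -0.4]
opening: 85.4
finger_force: 0.0
```

```bash
python3 g.py -69
```

```text
[ 529.37 -102.1   194.93] units [-0.04 -0.47 -0.67]
tin_left 0.97 4406 ((315.5889587402344, 119.3327407836914), 37.83796310424805) 0.1647109142773549 70.21965288157331
tin_middle 0.89 2194 ((314.42755126953125, 215.5), 34.6051025390625) -0.9051115993376053 2.6958755793531886
tin_right 0.93 2443 ((315.69671630859375, 298.5), 30.798460006713867) -0.2567777846091108 -68.46788825167965
```

Call:
apply_moves(series=[[[-0.014,-0.155,0,0,0,0],[-0.014,-0.155,0,0,0,0],[-0.014,-0.155,0,0,0,0],[0,0,-0.1,0,0,0],[0,0,-0.13,0,0,0],[0,0,-0.13,0,0,0],[0,0,-0.13,0,0,0],[0,0,-0.1,0,0,0],[0,0,-0.06,0,0,0],[0,0,0,0,0,0],[0,0,0,0,0,0]]])

```text
time: 27.55
position: [522.0, -171.5, 96.0]
orientation: [-0.001, 0.738, 0.674, -0.0]
contact_force: [0.1, -0.8, -0.3]
opening: 85.3
finger_force: 0.0
```

Call:
apply_moves(series=[[[0,0,0,0,0,0],[0,0,0,0,0,0],[0,0,0,0,0,0],[0,0,0,0,0,0],[0,0,0,0,0,0],[0,0,0,0,0,0],[0,0,0,0,0,0],[0,0,0,0,0,0]]], gripper=-1)

```text
time: 28.22
position: [523.3, -172.0, 98.0]
orientation: [0.001, 0.738, 0.674, 0.001]
contact_force: [1.7, 0.0, 4.7]
opening: 51.4
finger_force: 83.9
```

Call:
apply_moves(series=[[[0,0,0.03,0,0,0],[0,0,0.05,0,0,0],[0,0,0.06,0,0,0],[0,0,0.06,0,0,0],[0,0,0.06,0,0,0],[0,0,0.04,0,0,0],[0,0,0,0,0,0],[0,0,0,0,0,0],[0,0,0,0,0,0],[0,0,0,0,0,0],[0,0,0,0,0,0],[0,0,0,0,0,0]]])

```text
time: 29.22
position: [522.1, -171.6, 141.0]
orientation: [-0.0, 0.738, 0.674, -0.0]
contact_force: [-0.4, -0.9, -5.8]
opening: 51.1
finger_force: 84.4
```

Call:
apply_moves(series=[[[0,0,0,0,0,0]]])

```text
time: 29.3
position: [522.2, -171.7, 141.2]
orientation: [-0.0, 0.738, 0.674, -0.0]
contact_force: [1.2, 0.1, -6.7]
opening: 51.3
finger_force: 84.4
```

Call:
apply_moves(series=[[[0,0,0,0,0,0]]])

```text
time: 29.38
position: [522.3, -171.7, 141.3]
orientation: [-0.0, 0.738, 0.674, -0.0]
contact_force: [0.7, 0.4, -7.1]
opening: 51.3
finger_force: 84.4
```

The right tin is the heaviest: about 6.5 N against 3.0 and 3.8 N. I'll raise it.

Call:
apply_moves(series=[[[0,0,0.05,0,0,0],[0,0,0.1,0,0,0],[0,0,0.1,0,0,0],[0,0,0.1,0,0,0],[0,0,0.1,0,0,0],[0,0,0.1,0,0,0],[0,0,0.1,0,0,0],[0,0,0.1,0,0,0],[0,0,0.05,0,0,0],[0,0,0,0,0,0],[0,0,0,0,0,0],[0,0,0,0,0,0],[0,0,0,0,0,0],[0,0,0,0,0,0],[0,0,0,0,0,0],[0,0,0,0,0,0],[0,0,0,0,0,0],[0,0,0,0,0,0]]])

```text
time: 30.88
position: [522.4, -171.7, 261.4]
orientation: [-0.0, 0.738, 0.674, -0.0]
contact_force: [-0.3, 0.4, -6.5]
opening: 51.4
finger_force: 84.9
```

```bash
cat > f.py <<'E'
from h import *
np.set_printoptions(precision=2,suppress=True)
a=grab_frame("scene")[130:330,200:460]
U=np.array([.9962,-.0867,0]);V=np.array([.0867,.9962,0]);O=np.array([528.9,-103.3,0])
b=grab_frame("top");m=models.cut_out("top","rod")
if m:
    ys,xs=np.nonzero(m[0]["pixels"]);p=np.array([[(X-O)@U,(X-O)@V] for X in(atz(ray("top",(ys[xs==x].mean(),x)),55) for x in np.unique(xs))]);print(m[0]["conf"],np.polyfit(p[:,1],p[:,0],1),p[[0,-1]])
cv2.imwrite("pics/fin.png",np.vstack([cv2.resize(a,(420,323)),cv2.resize(b[160:290,180:400],(420,248))]))
E
python3 f.py
```

```text
0.57 [-0.41 20.27] [[-53.92 181.4 ]
 [-43.76 162.97]]
```

View pics/fin.png

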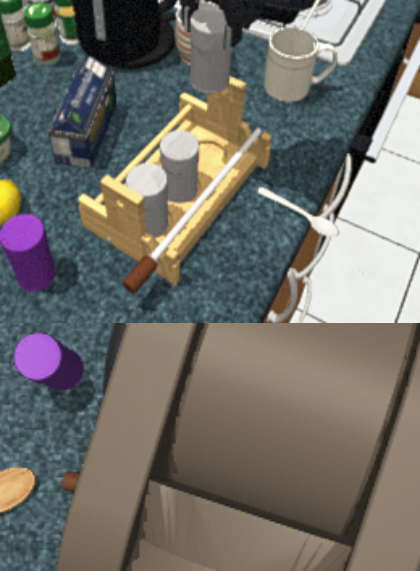

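The upper crop shows the right tin held upright at about (210,55). The left and middle tins stand upright in their pockets at (147,200) and (180,165). The rod lies in both saddles with its handle at the left (137,275), and nothing around the rack has moved. Underside is at about 175 mm.

```bash
python3 -c "
from cell import ctrl
print(ctrl.finish_job())"
```

```text
the job is handed in; nothing more can be done
None
```

The job is handed in: the rod is in its saddles with its handle on the left, and the right tin, the heaviest at about 6.5 N (left 3.0 N, middle 3.8 N), is held up still and upright while the other two stand in their pockets; no verdict came back.

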